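# Show the camera the seal under a soft pot with an inspection mirror

### The job

The little pot on the drying rack is still too soft to touch, so show its maker's seal to the small camera with the inspection mirror: take the mirror from its rest and slide its head in under the rack without touching the pot or bumping the rack or the camera. Bring the glass straight below the seal under the pot's foot and level with the camera's lens, leaning halfway between facing up and facing the lens, so that the camera sees the seal in the middle of the mirror. Finish still holding the mirror steady there in mid-air, and leave the jar, the ring cutter and the clay lump where they are.

Things in the scene. Friction and masses are not known exactly. Their poses are not given: they have to be found in the camera images.
- mirror: inspection mirror, 266 mm long, 90 g, rigid. Origin: centre of the glass surface; z out of the glass, x from handle to head. Black-framed head 66 (x) x 62 (y) x 6 mm, glass 60 x 56; 6 mm steel neck; wooden handle 16 wide (y) x 14 thick (z), x = -87 to -229 mm, centreline z = -4 mm. Starts level in its rest, glass up, handle centreline 41 mm above the table
- grip (a point): on the mirror's handle centreline, (-150, 0, -4) mm in the mirror's frame: a good place to grip, 49 mm or more clear of the rest's uprights either way; frame as the mirror's
- rest: fixed wooden tool rest carrying the mirror, notches open upwards. Origin on the table under its middle; x points to the mirror's head. Base 172 (x) x 60 x 12 mm; uprights 12 mm thick, 56 mm wide, at x = +70 (51 mm high, under the neck) and -70 mm (47 mm high, under the handle); between them the handle is free. The mirror's origin is at x = +135 mm
- rack: fixed slatted wooden rack, 120 (x) x 170 (y) mm, 172 mm high. Round 16 mm legs at x = +-50, y = +-72; rails along y at x = +-50, undersides 140 mm high; slats along x, undersides 160 mm high, 40 mm gap along the middle under the pot. Open on all sides below 140 mm. Origin on the table under its centre; -x is the end towards the robot, +y the camera's side
- pot: soft clay pinch pot, 72 mm wide, 47 mm high, foot 55 mm across, loose on the rack's two middle slats over the gap, 15 mm or less from the middle of the rack. Origin: centre of the underside of the foot. Must not be touched
- mark (a point): centre of the maker's seal (22 mm ring with a small sign) on the underside of the pot's foot, 172 mm above the table, facing straight down through the gap
- camera: fixed stand of the small camera: round foot 76 mm across and a post 178 mm high, 58 mm behind the lens. Origin on the table directly below the lens; the camera looks along -x, level
- lens (a point): centre of the front of the camera's lens (barrel 38 mm across on a black body 64 mm wide, 44 mm high), 75 to 105 mm above the table, 0.20 to 0.25 m from the seal in plan, on the rack's +y side. It looks level to the space under the rack and sees 35 degrees to either side. z points up
- slip_jar: white jar, 72 mm wide, 75 mm high, standing; bystander; origin under its centre
- ring_cutter: round tin clay cutter, a ring 62 mm wide, 30 mm high, standing; bystander; origin under its centre
- lump: lump of brown clay, 60 by 70 by 30 mm; bystander; origin under its centre
There are look-alikes about, which are no part of the job. What is shaped like the pot but blue or turquoise is not meant.

How it is judged (in metres and radians):
On the way:
1. the mirror is lifted out of its rest in the fingers (contact force between mirror and rest below 0.05 N and contact force between mirror and the fingers above 2 N and height (world z) of mirror above 0.065 m), for 0.1 s.
At the end, for the whole second after the job is handed in: Fingers hold the mirror still, clear of the rack: glass centre within 15 mm of straight below the seal and 13 mm of lens height, leaning 45 (+-5) degrees towards the lens (lens within 35 mm, seal within 15 mm of the plane square to the handle). Pot unmoved (5 mm), bystanders too (20 mm) (horizontal distance between mirror and mark below 0.015 m and z of mirror in the frame of lens between -0.013 and 0.013 m and angle between mirror's own z axis and vertical between 0.698 and 0.873 rad and x of lens in the frame of mirror between -0.035 and 0.035 m and x of mark in the frame of mirror between -0.015 and 0.015 m and z of lens in the frame of mirror above 0.1 m and contact force between mirror and the fingers above 2 N and contact force between mirror and rack below 0.05 N and linear speed of mirror below 0.02 m/s and angular speed of mirror below 0.15 rad/s and distance of pot from where it was at the start of the episode below 0.005 m and distance of each of slip_jar, ring_cutter, lump from where it was at the start of the episode below 0.02 m); the arm keeps its last pose, push and grip.
It fails at once if the soft pot was touched or moved (contact force between any of mirror, the fingers, the arm and pot above 0.2 N or distance of pot from where it was at the start of the episode above 0.005 m).
It fails at once if the rack was bumped (over 8 N) (contact force between any of mirror, the fingers, the arm and rack above 8 N).
It fails at once if the camera was bumped (over 5 N) (contact force between any of mirror, the fingers, the arm and camera above 5 N).
It fails at once if a bystander was pushed away (distance of any of slip_jar, ring_cutter, lump from where it was at the start of the episode above 0.02 m).
It also fails if it takes over 48 s, if anything falls off the work surface, if the arm or the gripper's body presses on something with over 40 N, if the wrist force passes 120 N, or if a joint passes its speed limit or range.

### The arm

A 6-joint arm with a two-finger parallel gripper is mounted at the origin on a cart in front of the work surface, level with it; the furniture and walls round the work are solid. World frame = base frame: x ahead of the robot, y to its left, z up, the work surface at z = 0. Lengths are in mm, angles in rad, forces in N, time in s.
With the tool pointing down it reaches from about 275 to 1000 mm from the base axis. Payload 8.4 kg.
Tool frame: the origin (TCP) lies on the centre line of the jaws, within the pads' length; the fingertips stand 25 mm ahead of it and the grasp point (between the pads) lies 6 mm ahead of it; z points along the fingers, x is the direction in which the jaws open and shut, and the axes are right-handed (so a half turn about z gives the same grasp; the last joint's range is limited). The gripper opens to 85 mm and grips with 20 to 120 N. Pads are 22 mm wide; open, the fingers measure 114 mm over their backs; the gripper's body (76 mm by 85 mm) begins 54 mm behind the grasp point. The pads swing forward as they close: fully open they stand 13 mm farther back than shut.
Start: joints at [-1.307, 0.353, 1.633, -0, 1.155, -0.002], TCP at [164.174, -603.055, 256.281] pointing down, gripper open.
Joint ranges: [-2.63, 2.63], [-0.92, 2.1], [0.06, 2.66], [-1.3, 4.44], [0, 2.69], [-3.02, 3.02]. Speed limits (rad/s): [2.22, 2.22, 2.79, 3.14, 3.14, 3.14].

### API

Orientations are given as [roll, pitch, yaw] about the fixed x, y, z axes, in that order (R = Rz(yaw) Ry(pitch) Rx(roll)).
In Python, from rig import r gives the robot as it stands. The module is installed in compiled form; this text tells all that it offers.
- The arm moves only by the tool jog_arm, never from a script. Its argument "deltas" is a list of rows, each an object with "gripper": the gripper command: -1 is fully open, 1 is shut, values between are in proportion; "translation": the shift along the world's x, y, z in units of 10 cm (1.0 is 10 cm), a list of three; "dr": the turn, a rotation vector about the world's x, y, z in units of pi/2 rad (1.0 is pi/2 rad), a list of three. In form: [{"gripper": gripper, "translation": [x, y, z], "dr": [wx, wy, wz]}, ...]. A call has 1 to 12 rows; each row shifts and turns the commanded pose from where the row before left it; what a row does not reach is not made up. A row lasts 1/12 s, in which the tool goes at most 41.7 mm and 7.16 degrees, less where a joint would pass 70% of its speed; a pose out of reach is approached as far as the arm can. A call with a number of a shift or a turn outside -1 to 1 is refused whole. A call with a gripper value outside its range is refused whole. The fingers move at their own pace and stop on an object; "squeeze" is the grip in N (left out, the last holds). Time passes only in rows, so rows that do not move let the fingers close. It gives the time, the measured TCP pose, the force and the opening at its end, in the units of the state.
- r.sense(): the state, without advancing time (a new reading comes with each control period).
- r.grab_frame(name): name is "scene" or "top" or "wrist"; returns the picture (384x512x3 uint8, blue, green, red); there is no depth.
- r.calibration(name): a dict with "mtx" (3x3 intrinsics, pixels), "world_from_camera" (4x4, takes a point from camera to world coordinates). Camera axes: x right, y down, z forward; pixel columns grow to the right and rows downward; lengths in mm; the calibration is good to about 2 mm. A picture is of the moment at which its call begins: read the wrist's pose just before it. calibration takes no time and is no camera call; for the wrist camera it gives the pose at the moment of the call.
- r.sign_off(): hands the job in, once; it reports no verdict.
The state is a dict: "clock": time; "qpos": joint angles; "qvel": joint speeds; "joint_efforts": joint torques, N m; "eef_pos": TCP position; "tcp_rot": TCP orientation; "contact_force": force on the tool from outside, world axes, zero at the start; "wrist_torque": the same for the moment, N m; "opening": opening from 0.0 (shut) to 1.0 (fully open).
Only numpy, scipy, OpenCV 4.12 (cv2) and the standard library are available. Lean on these libraries where they do the work, as an engineer would, in place of code of your own. Each camera call takes 0.05 s, during which the arm holds its last target. There are 200 camera calls.

## Working session

There is one attempt and no reset: what is moved stays moved. The work goes in short steps, Python scripts to look and compute and a tool call to move; the robot and the scene stay as the last step left them, time stands still between calls to the robot, and variables do not carry over. Pictures are saved under pics/ and viewed, about 8 in all and at most 12, crops included, and the job is handed in when it is done.

Besides the shell and the picture viewer there is one more tool, called after "Request:" in YAML: its name, and indented under it one key for each argument. jog_arm: Moves the arm, as the interface text tells. Shifts and turns lie within -1 to 1; 1 stands for 10 cm of shift or pi/2 rad of turn. Its arguments: {"type":"object","properties":{"deltas":{"type":"array"},"squeeze":{"type":"number"}},"required":["deltas"]}

```bash
mkdir -p pics
python3 - <<'E'
from rig import r
import cv2,numpy as np
print(r.sense())
for n in("scene","top","wrist"):
    c=r.calibration(n);im=r.grab_frame(n);np.save(f"pics/{n}0.npy",im)
    cv2.imwrite(f"pics/{n}0.png",cv2.resize(im,(800,600),interpolation=cv2.INTER_CUBIC))
    print(n,c["mtx"].round(1).tolist(),c["world_from_camera"].round(3).tolist())
E
```

```text
{'clock': 0.0, 'qpos': array([-1.30740603e+00,  3.53653919e-01,  1.63410922e+00,  1.32553870e-05,
        1.15518593e+00, -2.40261288e-03]), 'qvel': array([-0.00089927,  0.00115496,  0.00104221, -0.00017257,  0.00111904,
       -0.00038092]), 'joint_efforts': array([ 2.78842366e-03, -6.05241466e+01, -3.42063582e+01,  2.62683634e-04,
        9.27218789e-03,  1.52792083e-06]), 'eef_pos': array([ 164.06353336, -602.64387729,  255.56870683]), 'tcp_rot': array([-3.14157727e+00,  1.35638114e-03, -1.30500877e+00]), 'contact_force': array([ 0.10024697,  0.36108993, -0.06199925]), 'wrist_torque': array([-0.03125475,  0.00203938,  0.03269672]), 'opening': 0.999774099342024}
scene [[386.4, 0.0, 256.5], [0.0, 386.4, 187.4], [0.0, 0.0, 1.0]] [[0.539, -0.396, 0.744, -537.69], [-0.842, -0.226, 0.489, -645.977], [-0.026, -0.89, -0.456, 795.983], [0.0, 0.0, 0.0, 1.0]]
top [[496.8, 0.0, 256.7], [0.0, 496.8, 187.8], [0.0, 0.0, 1.0]] [[-0.004, -0.994, 0.11, 313.67], [-1.0, 0.003, -0.009, 88.978], [0.009, -0.11, -0.994, 2095.461], [0.0, 0.0, 0.0, 1.0]]
wrist [[284.4, 0.0, 258.6], [0.0, 284.4, 188.5], [0.0, 0.0, 1.0]] [[0.262, -0.917, -0.3, 241.517], [-0.965, -0.25, -0.08, -582.279], [-0.001, 0.31, -0.951, 373.511], [0.0, 0.0, 0.0, 1.0]]
```

View pics/top0.png

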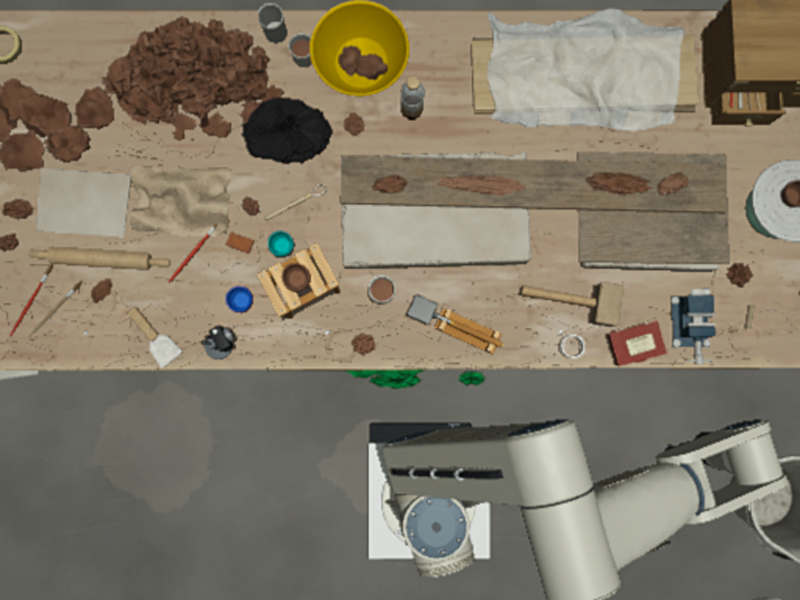

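View pics/scene0.png

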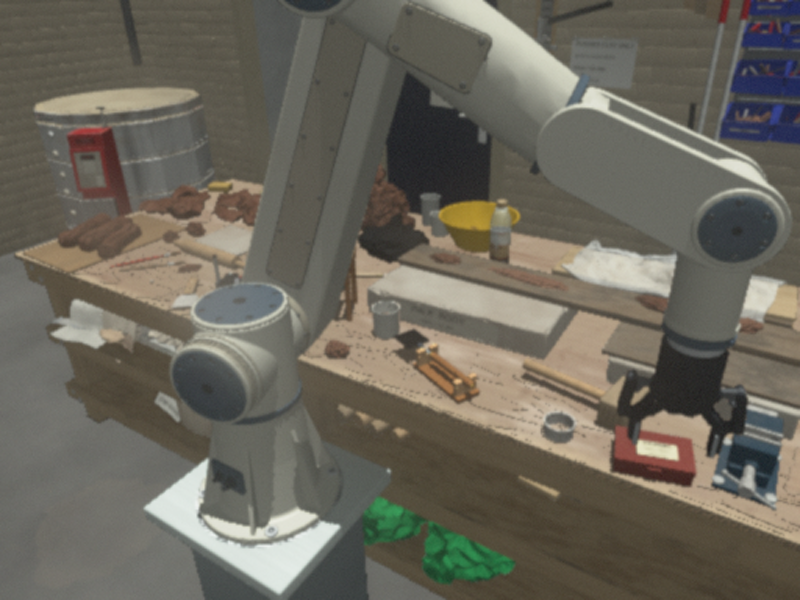

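```bash
python3 - <<'E'
import cv2,numpy as np
im=np.load("pics/top0.npy")[145:240,120:330]
cv2.imwrite("pics/crop1.png",cv2.resize(im,None,fx=3.8,fy=3.8,interpolation=cv2.INTER_CUBIC))
E
cat > h.py <<'E'
import numpy as np
def pix2w(c,uv,z):
    K=c["mtx"];T=c["world_from_camera"]
    d=T[:3,:3]@np.linalg.solve(K,[uv[0],uv[1],1.]);o=T[:3,3]
    return o+d*(z-o[2])/d[2]
def w2pix(c,p):
    T=c["world_from_camera"];q=c["mtx"]@(T[:3,:3].T@(np.array(p)-T[:3,3]));return q[:2]/q[2]
E
```

```text
(no output)
```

View pics/crop1.png

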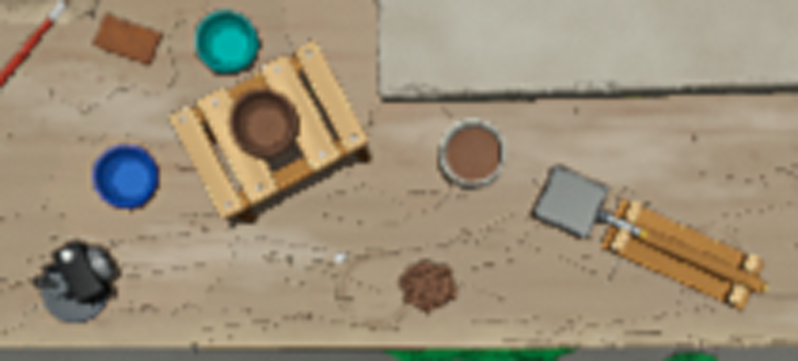

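Run:
```python
from rig import r;from h import *
c=r.calibration("top")
P=lambda u,v,z:pix2w(c,(120+(u+.5)/3.8-.5,145+(v+.5)/3.8-.5),z)
cs=[P(*p,172) for p in[(314,42),(369,146),(231,219),(171,113)]]
for a in cs:print(a.round(0))
m=sum(cs)/4;print("rack",m.round(1),[np.linalg.norm(cs[i]-cs[i-1]).round() for i in range(4)])
d=(cs[0]-cs[1]+cs[3]-cs[2]);print("yaw",np.degrees(np.arctan2(d[1],d[0])))
print("pot rim",P(265,124,219),"cam top", P(73,262,110),"foot",P(73,290,5),"jar",P(472,152,75),"lump",P(429,285,20))
hd=P(572,201,45);he=P(765,285,41);print("head",hd,"end",he,np.linalg.norm(hd-he)); v=hd-he;print("yaw",np.degrees(np.arctan2(v[1],v[0])))
g=he+v*79/229;print("grip",g)
for p in [(535,201),(556,166),(608,187),(585,238)]:print(P(*p,45))
```

```text
[654. 284. 172.]
[546. 227. 172.]
[471. 367. 172.]
[581. 430. 172.]
rack [563.2 326.8 172. ] [np.float64(164.0), np.float64(122.0), np.float64(159.0), np.float64(126.0)]
yaw 28.93422560958541
pot rim [562.9227714  327.38434295 219.        ] cam top [431.74057315 540.92360578 110.        ] foot [407.06696425 564.12644935   5.        ] jar [551.0969425  122.56331573  75.        ] lump [410.64506925 170.78456536  20.        ]
head [500.53118752  14.03569907  45.        ] end [ 408.51482968 -195.67426711   41.        ] 229.0442752459684
yaw 66.30913637653113
grip [ 440.25846404 -123.3289076    42.37991266]
[500.64168287  54.40167069  45.        ]
[538.98566928  31.27739559  45.        ]
[515.77108628 -25.38602524  45.        ]
[4.60056837e+02 1.45275822e-01 4.50000000e+01]
```

Request:
jog_arm:
  deltas:
    - {"gripper": -1,"translation": [0.2,0.34,0.05],"dr": [0,0,0.047]}
    - {"gripper": -1,"translation": [0.2,0.34,0.05],"dr": [0,0,0.047]}
    - {"gripper": -1,"translation": [0.2,0.34,0.05],"dr": [0,0,0.047]}
    - {"gripper": -1,"translation": [0.2,0.34,0.05],"dr": [0,0,0.047]}
    - {"gripper": -1,"translation": [0.2,0.34,0.05],"dr": [0,0,0.047]}
    - {"gripper": -1,"translation": [0.2,0.34,0.05],"dr": [0,0,0.047]}
    - {"gripper": -1,"translation": [0.2,0.34,0.05],"dr": [0,0,0.047]}
    - {"gripper": -1,"translation": [0.2,0.34,0.05],"dr": [0,0,0.047]}
    - {"gripper": -1,"translation": [0.2,0.34,0.05],"dr": [0,0,0.047]}
    - {"gripper": -1,"translation": [0.2,0.34,0.05],"dr": [0,0,0.047]}
    - {"gripper": -1,"translation": [0.2,0.34,0.05],"dr": [0,0,0.047]}
    - {"gripper": -1,"translation": [0.2,0.34,0.05],"dr": [0,0,0.047]}

```text
clock: 1.15
eef_pos: [404.6, -193.2, 316.6]
tcp_rot: [3.142, -0.0, -0.416]
contact_force: [-0.1, -1.0, -0.0]
opening: 0.999
```

Run:
```python
from rig import r
import json
s=r.sense();print({k:s[k] for k in("clock","qpos","eef_pos","tcp_rot")})
```

```text
{'clock': 1.15, 'qpos': array([-4.48836967e-01,  9.96801561e-03,  1.91828831e+00, -2.40861697e-05,
        1.21299691e+00, -3.32046121e-02]), 'eef_pos': array([ 404.59539736, -193.20487382,  316.61610969]), 'tcp_rot': array([ 3.14155883e+00, -3.38483643e-04, -4.15623918e-01])}
```

Request:
jog_arm:
  deltas:
    - {"gripper": -1,"translation": [-0.09,0.36,0.04],"dr": [0.06,-0.035,0]}
    - {"gripper": -1,"translation": [-0.09,0.36,0.04],"dr": [0.06,-0.035,0]}
    - {"gripper": -1,"translation": [-0.09,0.36,0.04],"dr": [0.06,-0.035,0]}
    - {"gripper": -1,"translation": [-0.09,0.36,0.04],"dr": [0.06,-0.035,0]}
    - {"gripper": -1,"translation": [-0.09,0.36,0.04],"dr": [0.06,-0.035,0]}
    - {"gripper": -1,"translation": [-0.09,0.36,0.04],"dr": [0.06,-0.035,0]}
    - {"gripper": -1,"translation": [-0.09,0.36,0.04],"dr": [0.06,-0.035,0]}
    - {"gripper": -1,"translation": [-0.09,0.36,0.04],"dr": [0.06,-0.035,0]}
    - {"gripper": -1,"translation": [0,0,0],"dr": [0,0,0]}
    - {"gripper": -1,"translation": [0,0,0],"dr": [0,0,0]}

```text
clock: 1.98
eef_pos: [330.9, 93.7, 347.5]
tcp_rot: [-2.272, -0.082, -0.458]
contact_force: [0.0, -0.5, 0.1]
opening: 1.001
```

```bash
cat > snap.py <<'E'
from rig import r
import cv2,numpy as np,sys,pickle
n=sys.argv[1]
s=r.sense();print({k:s[k] for k in("clock","qpos","eef_pos","tcp_rot")})
c=r.calibration("wrist");im=r.grab_frame("wrist");pickle.dump((c,s,im),open(f"pics/{n}.pkl","wb"))
cv2.imwrite(f"pics/{n}.png",cv2.resize(im,(800,600),interpolation=cv2.INTER_CUBIC))
E
python3 snap.py w1
```

```text
{'clock': 1.9833, 'qpos': array([-0.51634367, -0.3029466 ,  2.36446771,  0.93684578,  1.25560021,
       -0.49021087]), 'eef_pos': array([330.87366424,  93.72395281, 347.4728195 ]), 'tcp_rot': array([-2.27177929, -0.08225776, -0.45758741])}
```

View pics/w1.png

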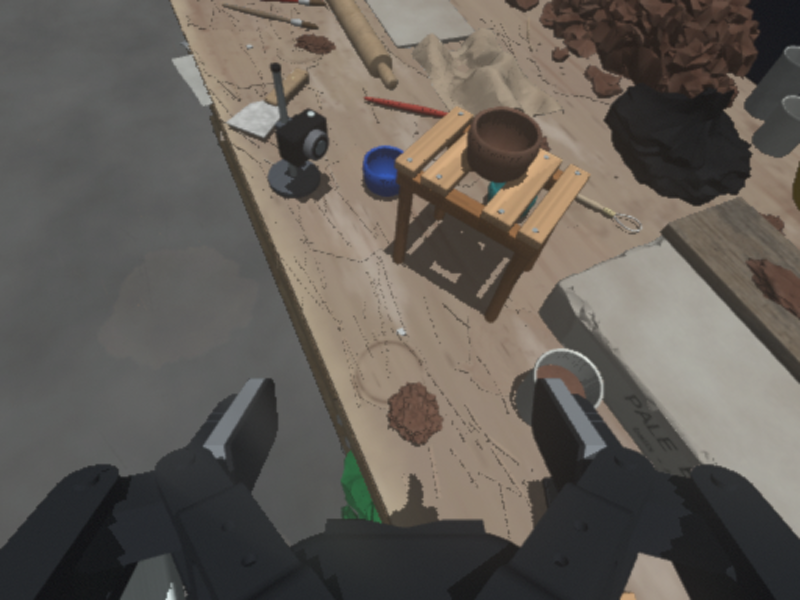

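Request:
jog_arm:
  deltas:
    - {"gripper": -1,"translation": [0.2,0.26,-0.12],"dr": [0,0,0]}
    - {"gripper": -1,"translation": [0.2,0.26,-0.12],"dr": [0,0,0]}
    - {"gripper": -1,"translation": [0.2,0.26,-0.12],"dr": [0,0,0]}
    - {"gripper": -1,"translation": [0.2,0.26,-0.12],"dr": [0,0,0]}
    - {"gripper": -1,"translation": [0.1,0.16,-0.1],"dr": [0,0,0]}
    - {"gripper": -1,"translation": [0,0,0],"dr": [0,0,0]}
    - {"gripper": -1,"translation": [0,0,0],"dr": [0,0,0]}

```text
clock: 2.62
eef_pos: [422.4, 213.2, 290.1]
tcp_rot: [-2.273, -0.083, -0.455]
contact_force: [0.5, 0.3, -0.0]
opening: 1.003
```

```bash
python3 snap.py w2
python3 - <<'E'
import pickle,cv2,numpy as np
a=[]
for n in("w1","w2"):
    im=pickle.load(open(f"pics/{n}.pkl","rb"))[2]
    a.append(cv2.resize(im[:210,140:400] if n=="w1" else im[:300],(800,int(800*210/260)) if n=="w1" else (800,469),interpolation=cv2.INTER_CUBIC))
cv2.imwrite("pics/w2c.png",a[1])
E
```

```text
{'clock': 2.6167, 'qpos': array([ 0.00423143, -0.06406395,  2.34420796,  1.22690834,  0.77801914,
       -0.47571965]), 'eef_pos': array([422.44272954, 213.21797608, 290.14624759]), 'tcp_rot': array([-2.27276622, -0.08285407, -0.45499231])}
```

View pics/w2c.png

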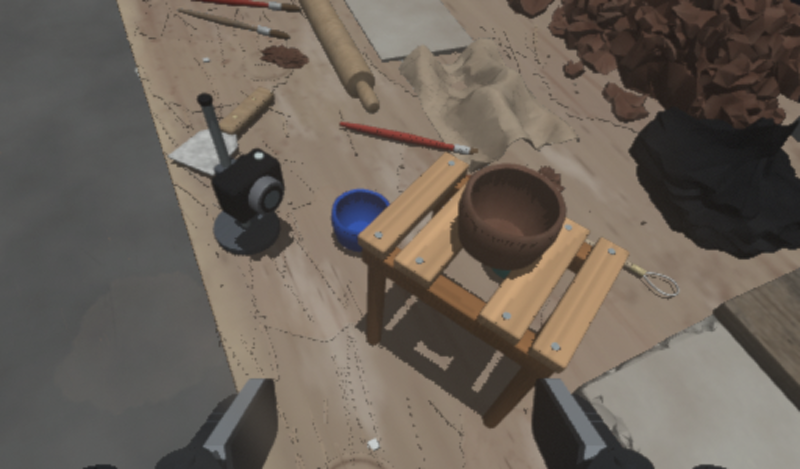

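Run:
```python
import pickle,cv2,numpy as np
I=[pickle.load(open(f"pics/{n}.pkl","rb"))[2] for n in("w1","w2")]
f=lambda im,x,y,w,h,s:cv2.resize(im[y:y+h,x:x+w],(w*s,h*s),interpolation=cv2.INTER_CUBIC)
L=np.vstack([f(I[0],168,62,50,50,6),f(I[1],130,90,60,50,5)[:, :300]])
R=np.vstack([f(I[0],250,60,125,75,4),f(I[1],225,90,166,83,3)[:,:500][:250]])
h=max(L.shape[0],R.shape[0]);P=lambda a:cv2.copyMakeBorder(a,0,h-a.shape[0],0,0,0)
print(L.shape,R.shape);R=cv2.copyMakeBorder(R,0,0,0,500-R.shape[1],0)
cv2.imwrite("pics/z.png",np.hstack([P(L),P(R)]))
```

```text
Traceback (most recent call last):
ValueError: all the input array dimensions except for the concatenation axis must match exactly, but along dimension 1, the array at index 0 has size 500 and the array at index 1 has size 498
```

Run:
```python
import pickle,cv2,numpy as np
I=[pickle.load(open(f"pics/{n}.pkl","rb"))[2] for n in("w1","w2")]
f=lambda im,x,y,w,h,s:cv2.resize(im[y:y+h,x:x+w],(w*s,h*s),interpolation=cv2.INTER_CUBIC)
L=np.vstack([f(I[0],168,62,50,50,6),f(I[1],130,90,60,50,5)])
R=np.vstack([f(I[0],250,60,125,75,4),f(I[1],225,90,125,75,4)])
h=R.shape[0];L=cv2.copyMakeBorder(L,0,h-L.shape[0],0,0,0)
cv2.imwrite("pics/z.png",np.hstack([L,R]))
```

```text
(no output)
```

View pics/z.png

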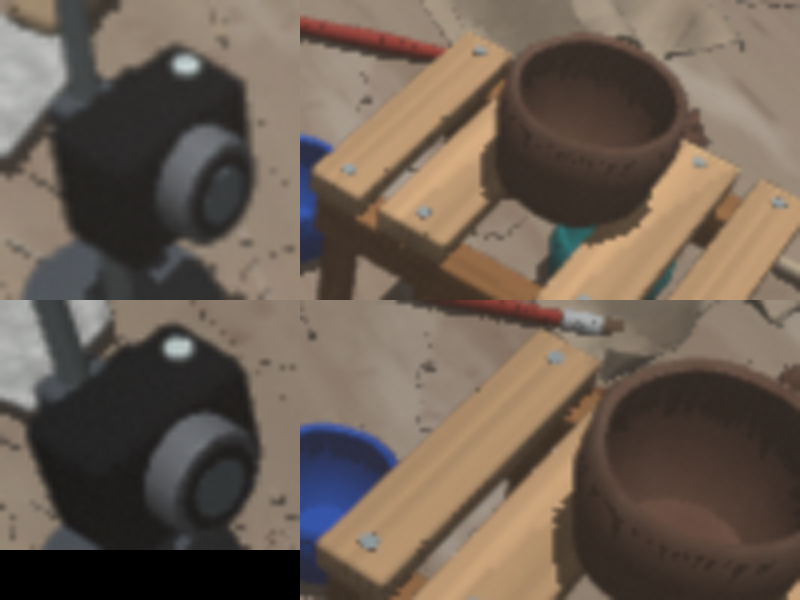

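```bash
cat > meas.py <<'E'
import pickle
from h import *
from scipy.optimize import least_squares
c1=pickle.load(open("pics/w1.pkl","rb"))[0];c2=pickle.load(open("pics/w2.pkl","rb"))[0]
f=lambda x:np.r_[w2pix(c1,x)-[205.0,94.],w2pix(c2,x)-[174.,127.]]
s=least_squares(f,[440,530,90]);lens=s.x;print("lens",lens,s.fun)
k=1/1.5625
sc=[pix2w(c2,(u*k,v*k),172) for u,v in[(451,159),(378,235),(556,347),(613,251)]]
for p in sc:print(p.round(1))
rc=sum(sc)/4;d=sc[0]-sc[1]+sc[3]-sc[2];print("rack",rc,"yaw",np.degrees(np.arctan2(d[1],d[0])))
print("pot rim w2",pix2w(c2,(512.5*k,207*k),219),"w1",pix2w(c1,(324,83.3),219))
th=np.arange(0,6.3,.2)
for n,c in(("w1",c1),("w2",c2)):
    q=np.array([w2pix(c,[563+36*np.cos(t),327+36*np.sin(t),219]) for t in th]);print(n,q.min(0),q.max(0))
E
python3 meas.py
```

```text
lens [440.22346021 509.40061564  92.54556208] [ 0.03019944  0.02844497 -0.02333347 -0.02207444]
[580.1 420.9 172. ]
[489.3 369.4 172. ]
[558.1 240.7 172. ]
[647.5 288.1 172. ]
rack [568.74330279 329.7700912  172.        ] yaw 28.74959198893759
pot rim w2 [561.92120795 323.32912683 219.        ] w1 [565.70879234 326.5089161  219.        ]
w1 [298.00493213  68.02018987] [346.51111551 100.43497317]
w2 [291.78784635 104.86605818] [361.97972195 157.80358866]
```

```bash
cat > kin.py <<'E'
import numpy as np,pickle
from scipy.spatial.transform import Rotation as Ro
from scipy.optimize import least_squares
rz=lambda t:Ro.from_euler('z',t);ry=lambda t:Ro.from_euler('y',t)
def fk(q,p):
    a1,d1,L2,a3,L3,L6=p
    A=rz(q[0]);B=A*ry(q[1]);C=A*ry(q[1]+q[2]);D=C*rz(q[3])*ry(q[4])*rz(q[5]+np.pi)
    w=A.apply([a1,0,d1])+B.apply([0,0,L2])+C.apply([a3,0,L3])
    return w+D.apply([0,0,L6]),D,w
data=[([-1.307406,.353654,1.634109,0,1.155186,-.0024026],[164.06,-602.64,255.57],[-3.14158,.00136,-1.305]),
([-.448837,.009968,1.918288,0,1.212997,-.0332],[404.595,-193.205,316.616],[3.14156,-.00034,-.41562]),
([-.5163437,-.3029466,2.3644677,.9368458,1.2556,-.4902109],[330.874,93.724,347.473],[-2.27178,-.08226,-.45759]),
([.0042314,-.064064,2.344208,1.226908,.778019,-.475720],[422.443,213.218,290.146],[-2.27277,-.08285,-.45499])]
f=lambda p:np.concatenate([fk(q,p)[0]-x for q,x,_ in data])
s=least_squares(f,[0,300,400,0,400,250]);P=s.x
Lo=np.array([-2.63,-.92,.06,-1.3,0,-3.02]);Hi=np.array([2.63,2.1,2.66,4.44,2.69,3.02])
def ik(x,R,n=60,seed=0):
    g=np.random.default_rng(seed);out=[]
    def e(q):
        y,D,_=fk(q,P);return np.r_[(y-x)/100,(R.inv()*D).as_rotvec()]
    for i in range(n):
        q=least_squares(e,g.uniform(Lo,Hi),bounds=(Lo,Hi))
        if q.cost<1e-6 and not any(np.abs(q.x-o).max()<.05 for o in out):out.append(q.x)
    return out
if __name__=="__main__":
    print(P.round(1),s.fun.round(1))
    for q,x,t in data:print(np.degrees((Ro.from_euler('xyz',t).inv()*fk(q,P)[1]).magnitude()))
E
python3 kin.py
```

```text
[ -2.5 298.2 567.9  59.5 497.4 319.7] [-1.5 -0.3 -0.2 -0.5 -1.4 -0.1 -0.1  0.1  0.3  0.  -0.2 -0.1]
0.0006093278713315016
0.0015649629565147542
0.00018876183529871146
0.00034043549110979757
```

```bash
cat > plan.py <<'E'
from kin import *
def mir(G,psi,lean):  # mirror pose, lean toward az psi+90
    return np.array(G,float),Ro.from_euler('z',psi,degrees=True)*Ro.from_euler('x',-lean,degrees=True)
def tool(M,g,beta,flip):
    G,R=M
    # tool x = +-mirror y, tool z = -mirror z ; beta leans the gripper body to the handle end (+)
    T=R*Ro.from_euler('y',-beta,degrees=True)*Ro.from_matrix(np.array([[0,-1,0],[-1,0,0],[0,0,-1]]).T if flip else np.array([[0,1,0],[1,0,0],[0,0,-1]]).T)
    return G+R.apply([-g,0,-4])-T.apply([0,0,6]),T
if __name__=="__main__":
    rest=mir([500.5,14,45],66.3,0)
    for flip in(0,1):
        for beta in(-20,0,20,35):
            s=ik(*tool(rest,150,beta,flip),n=25)
            print("GRASP",flip,beta,[q.round(2).tolist() for q in s])
            for psi in(28,34,40):
                x,T=tool(mir([564,326,92.5],psi,45),150,beta,flip)
                s=ik(x,T,n=25)
                print("   fin",psi,[(q.round(2).tolist(),fk(q,P)[2].round().tolist()) for q in s])
E
python3 plan.py
```

```text
GRASP 0 -20 [[-0.04, 0.49, 2.08, -0.48, 0.76, -2.39]]
   fin 28 [([0.86, 0.73, 1.7, -0.53, 1.43, -0.78], [430.0, 496.0, 306.0])]
   fin 34 [([0.86, 0.71, 1.75, -0.6, 1.37, -0.82], [413.0, 481.0, 306.0])]
   fin 40 [([0.86, 0.69, 1.8, -0.67, 1.31, -0.86], [397.0, 465.0, 306.0])]
GRASP 0 0 [[-0.27, 0.43, 2.13, -0.0, 0.58, -3.0]]
   fin 28 [([0.95, 0.61, 1.92, -0.76, 1.16, -0.59], [325.0, 456.0, 320.0])]
   fin 34 [([0.94, 0.59, 1.98, -0.85, 1.09, -0.61], [312.0, 431.0, 320.0])]
   fin 40 [([0.93, 0.56, 2.04, -0.94, 1.02, -0.63], [303.0, 404.0, 320.0])]
GRASP 0 20 [[-0.52, 0.47, 2.14, 0.59, 0.66, 2.54]]
   fin 28 [([1.03, 0.55, 2.14, -1.15, 0.95, -0.22], [233.0, 392.0, 306.0])]
   fin 34 [([1.0, 0.53, 2.21, -1.29, 0.89, -0.19], [228.0, 357.0, 306.0])]
   fin 40 []
GRASP 0 35 [[-0.68, 0.56, 2.12, 0.84, 0.84, 2.19]]
   fin 28 []
   fin 34 []
   fin 40 [([0.93, 0.56, 2.43, 4.27, 0.88, 0.36], [187.0, 252.0, 278.0])]
GRASP 1 -20 [[-0.04, 0.49, 2.08, -0.48, 0.76, 0.75]]
   fin 28 [([0.86, 0.73, 1.7, -0.53, 1.43, 2.36], [430.0, 496.0, 306.0])]
   fin 34 [([0.86, 0.71, 1.75, -0.6, 1.37, 2.32], [413.0, 481.0, 306.0])]
   fin 40 [([0.86, 0.69, 1.8, -0.67, 1.31, 2.29], [397.0, 465.0, 306.0])]
GRASP 1 0 [[-0.27, 0.43, 2.13, 0.0, 0.58, 0.14]]
   fin 28 [([0.95, 0.61, 1.92, -0.76, 1.16, 2.55], [325.0, 456.0, 320.0])]
   fin 34 [([0.94, 0.59, 1.98, -0.85, 1.09, 2.53], [312.0, 431.0, 320.0])]
   fin 40 [([0.93, 0.56, 2.04, -0.94, 1.02, 2.52], [303.0, 404.0, 320.0])]
GRASP 1 20 [[-0.52, 0.47, 2.14, 0.59, 0.66, -0.6]]
   fin 28 [([1.03, 0.55, 2.14, -1.15, 0.95, 2.92], [233.0, 392.0, 306.0])]
   fin 34 [([1.0, 0.53, 2.21, -1.29, 0.89, 2.95], [228.0, 357.0, 306.0])]
   fin 40 []
GRASP 1 35 [[-0.68, 0.56, 2.12, 0.84, 0.84, -0.95]]
   fin 28 []
   fin 34 []
   fin 40 [([0.93, 0.56, 2.43, 4.27, 0.88, -2.78], [187.0, 252.0, 278.0])]
```

```bash
cat > path.py <<'E'
from plan import *
def near(x,R,q0):
    def e(q):
        y,D,_=fk(q,P);return np.r_[(y-x)/100,(R.inv()*D).as_rotvec()]
    return least_squares(e,np.clip(q0,Lo+.001,Hi-.001),bounds=(Lo,Hi))
if __name__=="__main__":
    F=np.array([564,326,92.5]);g,b=165,10
    for psi in(30,34):
      q=ik(*tool(mir(F,psi,45),g,b,1))[0]
      u=np.array([np.cos(np.radians(29)),np.sin(np.radians(29)),0]);v=np.array([u[1],-u[0],0])
      for ps in range(0,221,20):
        s=near(*tool(mir(F-u*ps,psi,45),g,b,1),q);q=s.x
        print(psi,ps,s.cost<1e-5,q.round(2),fk(q,P)[0].round(),fk(q,P)[2].round())
E
python3 path.py
```

```text
30 0 True [ 1.    0.56  2.08 -0.96  1.01  2.73] [420. 244.  94.] [260. 409. 316.]
30 20 True [ 1.02  0.54  2.12 -0.96  1.01  2.76] [402. 234.  94.] [243. 399. 316.]
30 40 True [ 1.05  0.53  2.16 -0.96  1.    2.78] [385. 225.  94.] [225. 390. 316.]
30 60 True [ 1.07  0.51  2.19 -0.95  1.    2.81] [367. 215.  94.] [208. 380. 316.]
30 80 True [ 1.1   0.5   2.23 -0.94  0.99  2.84] [350. 205.  94.] [190. 370. 316.]
30 100 True [ 1.12  0.49  2.26 -0.93  0.99  2.87] [332. 196.  94.] [173. 361. 316.]
30 120 True [ 1.15  0.48  2.29 -0.92  0.99  2.9 ] [315. 186.  94.] [155. 351. 316.]
30 140 True [ 1.19  0.47  2.32 -0.91  0.98  2.93] [297. 176.  94.] [138. 341. 316.]
30 160 True [ 1.22  0.46  2.36 -0.89  0.98  2.96] [280. 167.  94.] [120. 332. 316.]
30 180 True [ 1.26  0.45  2.39 -0.87  0.97  2.99] [262. 157.  94.] [103. 322. 316.]
30 200 True [ 1.3   0.45  2.41 -0.85  0.97  3.02] [245. 147.  94.] [ 85. 312. 316.]
30 220 False [ 1.34  0.43  2.44 -0.81  0.96  3.02] [227. 138.  94.] [ 71. 304. 318.]
34 0 True [ 0.99  0.54  2.13 -1.04  0.97  2.73] [426. 234.  94.] [255. 388. 316.]
34 20 True [ 1.
[... 206 characters left out ...]
205.  94.] [203. 359. 316.]
34 80 True [ 1.08  0.49  2.27 -1.02  0.95  2.85] [356. 195.  94.] [185. 349. 316.]
34 100 True [ 1.11  0.48  2.3  -1.02  0.95  2.88] [338. 186.  94.] [168. 339. 316.]
34 120 True [ 1.14  0.47  2.34 -1.    0.95  2.91] [321. 176.  94.] [150. 330. 316.]
34 140 True [ 1.18  0.46  2.37 -0.99  0.94  2.94] [303. 166.  94.] [133. 320. 316.]
34 160 True [ 1.22  0.45  2.4  -0.97  0.94  2.97] [286. 157.  94.] [115. 310. 316.]
34 180 True [ 1.26  0.44  2.43 -0.95  0.94  3.  ] [268. 147.  94.] [ 98. 301. 316.]
34 200 False [ 1.3   0.43  2.46 -0.92  0.93  3.02] [251. 137.  94.] [ 82. 292. 318.]
34 220 False [ 1.33  0.42  2.48 -0.88  0.93  3.02] [233. 128.  94.] [ 68. 283. 320.]
```

```bash
cat > go.py <<'E'
from path import *
from rig import r
def cur():
    s=r.sense();return s,Ro.from_euler('xyz',s["tcp_rot"])
def delta(x,T,x0,R0):
    w=(T*R0.inv()).as_rotvec();n=max(np.linalg.norm(x-x0)/40,np.degrees(np.linalg.norm(w))/7)
    print("to",np.round(x,1),"dtrans/100",((x-x0)/100).round(3),"dr",(w/(np.pi/2)).round(4),"rows>=",round(n,1))
    return x,T
E
python3 - <<'E'
from go import *
s,R0=cur();x0=s["eef_pos"]
rest=mir([502+0,14,45],66.3,0);g,b=165,10
x,T=tool(rest,g,b,1);x=x+[0,0,3]
a=delta(x+[0,0,150],T,x0,R0)
q=ik(x,T)[0];print("grasp",x,q)
# path check
F=np.array([564,326,92.5]);psi=32
u=np.array([np.cos(np.radians(28.9)),np.sin(np.radians(28.9)),0]);v=np.array([-u[1],u[0],0]);rc=np.array([566,328,0])
xp,Tp=tool(mir(F-u*110,psi,45),g,b,1)
print("dz 110");xa=x+[0,0,140];xb=xp+[0,0,90]
delta(xb,Tp,xa,T)
w=(Tp*T.inv()).as_rotvec();M0=mir([0,0,0],66.3,0)[1]
for t in np.linspace(0,1,11):
    Rr=Ro.from_rotvec(w*t);Tt=Rr*T;xt=xa+(xb-xa)*t;S=near(xt,Tt,q);q=S.x
    Rm=Rr*M0;Gm=xt+Tt.apply([0,0,6])-Rm.apply([-g,0,-4+3*0])
    C=np.array([Gm+Rm.apply([i,j,0]) for i in(-33,33) for j in(-31,31)])-rc
    print(round(t,1),S.cost<1e-5,q.round(2),"G",Gm.round(),"rackx max",(C@u).max().round(),"zmin",C[:,2].min().round(), (C@v).round())
E
```

```text
to [ 435.3 -138.   199.9] dtrans/100 [ 0.13  -3.506 -0.906] dr [-0.3794  0.2325  0.0075] rows>= 9.1
grasp [ 435.25983186 -138.03834675   49.90884652] [-0.42896894  0.4289068   2.13812481  0.31247824  0.6001838  -0.27610359]
dz 110
to [326.2 186.  183.8] dtrans/100 [-1.091  3.24  -0.061] dr [-0.3318 -0.3837 -0.3611] rows>= 8.5
0.0 True [-0.43  0.18  2.05  0.22  0.92 -0.15] G [502.  14. 188.] rackx max -163.0 zmin 188.0 [-289. -239. -249. -199.]
0.1 True [-0.35  0.1   2.15  0.2   0.81 -0.02] G [500.  42. 184.] rackx max -151.0 zmin 181.0 [-262. -211. -225. -174.]
0.2 True [-0.24  0.03  2.23  0.14  0.69  0.17] G [498.  70. 180.] rackx max -141.0 zmin 174.0 [-236. -184. -202. -150.]
0.3 True [-0.1  -0.03  2.31  0.01  0.6   0.45] G [495.  97. 178.] rackx max -130.0 zmin 169.0 [-210. -157. -180. -127.]
0.4 True [ 0.07 -0.07  2.36 -0.22  0.54  0.85] G [493. 123. 176.] rackx max -121.0 zmin 165.0 [-184. -131. -158. -104.]
0.5 True [ 0.27 -0.08  2.4  -0.5   0.55  1.33] G [490. 149. 175.] rackx max -112.0 zmin 161.0 [-158. -105. -135.  -82.]
0.6 True [ 0.49 -0.06  2.42 -0.72  0.63  1.77] G [486. 174. 175.] rackx max -104.0 zmin 159.0 [-132.  -79. -113.  -60.]
0.7 True [ 0.7  -0.    2.41 -0.84  0.75  2.11] G [482. 199. 176.] rackx max -96.0 zmin 158.0 [-105.  -54.  -90.  -39.]
0.8 True [ 0.88  0.07  2.38 -0.88  0.88  2.36] G [478. 224. 177.] rackx max -90.0 zmin 158.0 [-79. -30. -68. -18.]
0.9 True [ 1.02  0.16  2.33 -0.88  1.01  2.53] G [473. 248. 179.] rackx max -84.0 zmin 159.0 [-52.  -5. -44.   2.]
1.0 True [ 1.13  0.26  2.27 -0.85  1.12  2.66] G [468. 273. 183.] rackx max -79.0 zmin 161.0 [-24.  19. -21.  23.]
```

Request:
jog_arm:
  deltas:
    - {"gripper": -1,"translation": [0.013,-0.351,-0.09],"dr": [-0.038,0.0233,0.0008]}
    - {"gripper": -1,"translation": [0.013,-0.351,-0.09],"dr": [-0.038,0.0233,0.0008]}
    - {"gripper": -1,"translation": [0.013,-0.351,-0.09],"dr": [-0.038,0.0233,0.0008]}
    - {"gripper": -1,"translation": [0.013,-0.351,-0.09],"dr": [-0.038,0.0233,0.0008]}
    - {"gripper": -1,"translation": [0.013,-0.351,-0.09],"dr": [-0.038,0.0233,0.0008]}
    - {"gripper": -1,"translation": [0.013,-0.351,-0.09],"dr": [-0.038,0.0233,0.0008]}
    - {"gripper": -1,"translation": [0.013,-0.351,-0.09],"dr": [-0.038,0.0233,0.0008]}
    - {"gripper": -1,"translation": [0.013,-0.351,-0.09],"dr": [-0.038,0.0233,0.0008]}
    - {"gripper": -1,"translation": [0.013,-0.351,-0.09],"dr": [-0.038,0.0233,0.0008]}
    - {"gripper": -1,"translation": [0.013,-0.351,-0.09],"dr": [-0.038,0.0233,0.0008]}
    - {"gripper": -1,"translation": [0,0,0],"dr": [0,0,0]}
    - {"gripper": -1,"translation": [0,0,0],"dr": [0,0,0]}

```text
clock: 3.67
eef_pos: [434.8, -140.7, 201.0]
tcp_rot: [-2.968, -0.001, -0.418]
contact_force: [-0.8, -0.6, 0.2]
opening: 0.998
```

```bash
python3 snap.py w3
```

```text
{'clock': 3.6667, 'qpos': array([-0.43633699,  0.16162446,  2.04542786,  0.21381302,  0.94780319,
       -0.14495955]), 'eef_pos': array([ 434.79528732, -140.68824259,  200.98933669]), 'tcp_rot': array([-2.96839039e+00, -9.55696442e-04, -4.17679147e-01])}
```

View pics/w3.png

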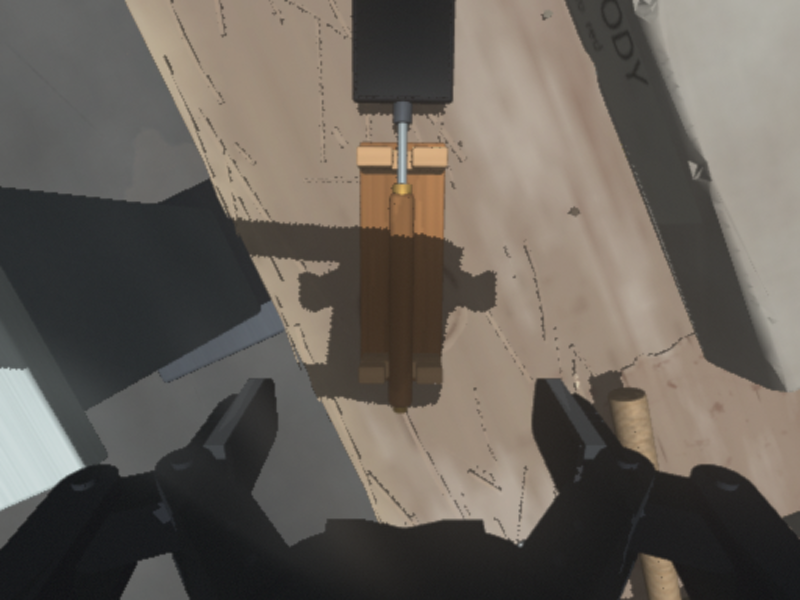

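Run:
```python
from go import *
from h import *
c=pickle.load(open("pics/w3.pkl","rb"))[0];k=1/1.5625
e=pix2w(c,(401*k,410*k),43);hdm=pix2w(c,(402.7*k,102*k),44);f=pix2w(c,(402.5*k,192*k),44)
print("end",e,"head edge",hdm,"ferrule",f,np.linalg.norm((hdm-e)[:2]),"want 196")
v=(hdm-e)[:2];yaw=np.degrees(np.arctan2(v[1],v[0]));v/=np.linalg.norm(v);G=(e[:2]+v*229+hdm[:2]+v*33)/2
print("yaw",yaw,"G",G)
s,R0=cur();x,T=tool(mir([*G,45],yaw,0),165,10,1);x=x+[0,0,3]
delta(x,T,s["eef_pos"],R0)
```

```text
end [ 408.27206582 -197.29708855   43.        ] head edge [490.14904287 -16.06280793  44.        ] ferrule [468.07276939 -65.38596699  44.        ] 198.8710734170373 want 196
yaw 65.68777384685721 G [503.14441114  12.70237495]
to [ 434.8 -138.6   49.9] dtrans/100 [ 0.003  0.01  -1.511] dr [ 0.0003  0.0002 -0.0047] rows>= 3.8
```

Request:
jog_arm:
  deltas:
    - {"gripper": -1,"translation": [0,0.005,-0.27],"dr": [0,0,-0.002]}
    - {"gripper": -1,"translation": [0,0.005,-0.27],"dr": [0,0,-0.002]}
    - {"gripper": -1,"translation": [0,0,-0.27],"dr": [0,0,0]}
    - {"gripper": -1,"translation": [0,0,-0.27],"dr": [0,0,0]}
    - {"gripper": -1,"translation": [0,0,-0.22],"dr": [0,0,0]}
    - {"gripper": -1,"translation": [0,0,-0.21],"dr": [0,0,0]}
    - {"gripper": -1,"translation": [0,0,0],"dr": [0,0,0]}
    - {"gripper": -1,"translation": [0,0,0],"dr": [0,0,0]}

```text
clock: 4.38
eef_pos: [434.0, -137.1, 49.6]
tcp_rot: [-2.967, 0.002, -0.421]
contact_force: [-0.1, -0.5, -0.3]
opening: 0.998
```

Request:
jog_arm:
  deltas:
    - {"gripper": 1,"translation": [0,0,0],"dr": [0,0,0]}
    - {"gripper": 1,"translation": [0,0,0],"dr": [0,0,0]}
    - {"gripper": 1,"translation": [0,0,0],"dr": [0,0,0]}
    - {"gripper": 1,"translation": [0,0,0],"dr": [0,0,0]}
    - {"gripper": 1,"translation": [0,0,0],"dr": [0,0,0]}
    - {"gripper": 1,"translation": [0,0,0],"dr": [0,0,0]}
    - {"gripper": 1,"translation": [0,0,0],"dr": [0,0,0]}
    - {"gripper": 1,"translation": [0,0,0],"dr": [0,0,0]}
    - {"gripper": 1,"translation": [0,0,0],"dr": [0,0,0]}
    - {"gripper": 1,"translation": [0,0,0],"dr": [0,0,0]}
    - {"gripper": 1,"translation": [0,0,0],"dr": [0,0,0]}
    - {"gripper": 1,"translation": [0,0,0],"dr": [0,0,0]}
  squeeze: 70

```text
clock: 5.38
eef_pos: [435.2, -137.7, 50.1]
tcp_rot: [-2.968, -0.001, -0.42]
contact_force: [-2.0, -0.4, 9.1]
opening: 0.175
```

Request:
jog_arm:
  deltas:
    - {"gripper": 1,"translation": [0,0,0.1],"dr": [0,0,0]}
    - {"gripper": 1,"translation": [0,0,0.1],"dr": [0,0,0]}
    - {"gripper": 1,"translation": [0,0,0.15],"dr": [0,0,0]}
    - {"gripper": 1,"translation": [0,0,0.15],"dr": [0,0,0]}
    - {"gripper": 1,"translation": [0,0,0.15],"dr": [0,0,0]}
    - {"gripper": 1,"translation": [0,0,0.15],"dr": [0,0,0]}
    - {"gripper": 1,"translation": [0,0,0.15],"dr": [0,0,0]}
    - {"gripper": 1,"translation": [0,0,0.15],"dr": [0,0,0]}
    - {"gripper": 1,"translation": [0,0,0.15],"dr": [0,0,0]}
    - {"gripper": 1,"translation": [0,0,0.15],"dr": [0,0,0]}
    - {"gripper": 1,"translation": [0,0,0],"dr": [0,0,0]}
    - {"gripper": 1,"translation": [0,0,0],"dr": [0,0,0]}

```text
clock: 6.38
eef_pos: [435.2, -137.8, 190.5]
tcp_rot: [-2.968, -0.003, -0.421]
contact_force: [-0.7, 0.1, -1.1]
opening: 0.174
```

```bash
python3 snap.py w4
```

```text
{'clock': 6.3833, 'qpos': array([-0.43051361,  0.17475531,  2.05817452,  0.21910527,  0.91924321,
       -0.14436786]), 'eef_pos': array([ 435.21060111, -137.79548125,  190.49434555]), 'tcp_rot': array([-2.96791108e+00, -2.87680426e-03, -4.20524521e-01])}
```

View pics/w4.png

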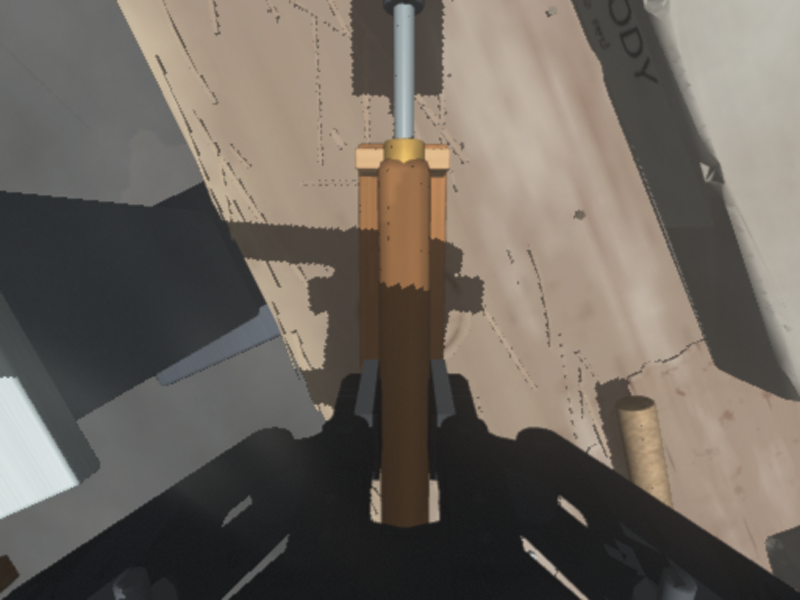

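Run:
```python
from h import *;import pickle
c=pickle.load(open("pics/w4.pkl","rb"))[0]
for z in(-10,-5,0,5,10):
    print(z,w2pix(c,[468.1,-65.4,44+140.4+z])*1.5625, w2pix(c,[490.1,-16.1,43+140.4+z*1.5])*1.5625)
```

```text
-10 [403.2465718  162.79402569] [402.98177579 -11.42957633]
-5 [403.26339912 160.3173215 ] [402.99295482 -25.03799972]
0 [403.28149284 157.6542268 ] [403.005463   -40.26442219]
5 [403.30100148 154.78287795] [403.01955237 -57.41564515]
10 [403.32209777 151.67785273] [403.03554296 -76.88127017]
```

Run:
```python
from h import *;import pickle,cv2
I={n:pickle.load(open(f"pics/{n}.pkl","rb")) for n in("w3","w4")}
for n,rows in(("w3",range(60,130)),("w4",range(0,112))):
    im=I[n][2];print(n,[(v,int(im[v,258].mean())) for v in rows if abs(int(im[v,258].mean())-int(im[max(v-1,0),258].mean()))>15])
p=pix2w(I["w3"][0],(258,122/1.5625),43);print(p)
for z in(-15,-10,-5,0,5):print(z,w2pix(I["w4"][0],p+[0,0,140.4+z]))
```

```text
w3 [(65, 90), (78, 109), (79, 159), (117, 130), (118, 149), (124, 119), (125, 100)]
w4 [(2, 100), (3, 169), (88, 156), (104, 129), (105, 111)]
[485.70654137 -26.69402093  43.        ]
-15 [258.55691295  17.76266619]
-10 [258.58507271  13.04076692]
-5 [258.61535295   7.9633016 ]
0 [258.64800255   2.48853695]
5 [258.68331091  -3.43205725]
```

```bash
cat > held.py <<'E'
from go import *
Tg=Ro.from_euler('xyz',[-2.968,-.001,-.42]);xg=np.array([435.2,-137.7,50.1])
G0,M0=mir([502.8,13,45],65.9,0)
Rtm=Tg.inv()*M0;ptm=Tg.inv().apply(G0-xg)   # mirror in tool
def tool_for(G,psi,lean=45):
    G,R=mir(G,psi,lean);T=R*Rtm.inv();return G-T.apply(ptm),T
def mirror_now():
    s,R=cur();return s["eef_pos"]+R.apply(ptm),R*Rtm
u=np.array([np.cos(np.radians(28.9)),np.sin(np.radians(28.9)),0])
F=np.array([564,326,92.5])
E
python3 - <<'E'
from held import *
s,R0=cur();x,T=tool_for(F-u*110,32)
delta(x+[0,0,90],T,s["eef_pos"],R0);print(near(x,T,[1.1,.5,2.3,-.9,1,2.8]).x,ptm)
E
```

```text
to [325.7 188.5 186. ] dtrans/100 [-1.09   3.26  -0.036] dr [-0.3331 -0.3822 -0.3566] rows>= 8.6
[ 1.13834745  0.47491608  2.29273293 -0.95930715  0.97516069  2.88214113] [   0.27021195 -161.8038165    33.55163113]
```

Request:
jog_arm:
  deltas:
    - {"gripper": 1,"translation": [-0.0545,0.163,-0.002],"dr": [-0.01666,-0.0191,-0.0178]}
    - {"gripper": 1,"translation": [-0.0545,0.163,-0.002],"dr": [-0.01666,-0.0191,-0.0178]}
    - {"gripper": 1,"translation": [-0.0545,0.163,-0.002],"dr": [-0.01666,-0.0191,-0.0178]}
    - {"gripper": 1,"translation": [-0.0545,0.163,-0.002],"dr": [-0.01666,-0.0191,-0.0178]}
    - {"gripper": 1,"translation": [-0.0545,0.163,-0.002],"dr": [-0.01666,-0.0191,-0.0178]}
    - {"gripper": 1,"translation": [-0.0545,0.163,-0.002],"dr": [-0.01666,-0.0191,-0.0178]}
    - {"gripper": 1,"translation": [-0.0545,0.163,-0.002],"dr": [-0.01666,-0.0191,-0.0178]}
    - {"gripper": 1,"translation": [-0.0545,0.163,-0.002],"dr": [-0.01666,-0.0191,-0.0178]}
    - {"gripper": 1,"translation": [-0.0545,0.163,-0.002],"dr": [-0.01666,-0.0191,-0.0178]}
    - {"gripper": 1,"translation": [-0.0545,0.163,-0.002],"dr": [-0.01666,-0.0191,-0.0178]}

```text
clock: 7.27
eef_pos: [381.9, 16.2, 186.4]
tcp_rot: [-3.036, -0.367, -0.675]
contact_force: [0.5, 0.1, -0.9]
opening: 0.17
```

Request:
jog_arm:
  deltas:
    - {"gripper": 1,"translation": [-0.0545,0.163,-0.002],"dr": [-0.01666,-0.0191,-0.0178]}
    - {"gripper": 1,"translation": [-0.0545,0.163,-0.002],"dr": [-0.01666,-0.0191,-0.0178]}
    - {"gripper": 1,"translation": [-0.0545,0.163,-0.002],"dr": [-0.01666,-0.0191,-0.0178]}
    - {"gripper": 1,"translation": [-0.0545,0.163,-0.002],"dr": [-0.01666,-0.0191,-0.0178]}
    - {"gripper": 1,"translation": [-0.0545,0.163,-0.002],"dr": [-0.01666,-0.0191,-0.0178]}
    - {"gripper": 1,"translation": [-0.0545,0.163,-0.002],"dr": [-0.01666,-0.0191,-0.0178]}
    - {"gripper": 1,"translation": [-0.0545,0.163,-0.002],"dr": [-0.01666,-0.0191,-0.0178]}
    - {"gripper": 1,"translation": [-0.0545,0.163,-0.002],"dr": [-0.01666,-0.0191,-0.0178]}
    - {"gripper": 1,"translation": [-0.0545,0.163,-0.002],"dr": [-0.01666,-0.0191,-0.0178]}
    - {"gripper": 1,"translation": [-0.0545,0.163,-0.002],"dr": [-0.01666,-0.0191,-0.0178]}
    - {"gripper": 1,"translation": [0,0,0],"dr": [0,0,0]}
    - {"gripper": 1,"translation": [0,0,0],"dr": [0,0,0]}

```text
clock: 8.27
eef_pos: [330.1, 170.9, 183.5]
tcp_rot: [-2.999, -0.739, -0.96]
contact_force: [0.9, -0.9, -1.2]
opening: 0.17
```

Run:
```python
from held import *
s,R0=cur();x,T=tool_for(F-u*110,32);print(s["clock"],s["qpos"].round(2),mirror_now()[0])
delta(x,T,s["eef_pos"],R0)
import cv2,pickle
c=r.calibration("scene");im=r.grab_frame("scene");c2=r.calibration("top");t=r.grab_frame("top");pickle.dump((c,im,c2,t),open("pics/s5.pkl","wb"))
o=np.hstack([cv2.resize(im[100:260,150:310],(480,480),interpolation=2),cv2.resize(t[145:250,120:190+0],(320,480),interpolation=2)])
t2=cv2.resize(t[140:245,115:275],(400,262),interpolation=2)
cv2.imwrite("pics/s5.png",np.hstack([cv2.resize(im[90:290,130:330],(400,400),interpolation=2),cv2.copyMakeBorder(t2,0,138,0,0,0)]))
```

```text
8.2667 [ 1.07  0.21  2.3  -0.86  1.06  2.58] [469.27261495 259.75208953 176.17957653]
to [325.7 188.5  96. ] dtrans/100 [-0.045  0.175 -0.875] dr [-0.0176 -0.0283 -0.0194] rows>= 2.2
```

View pics/s5.png

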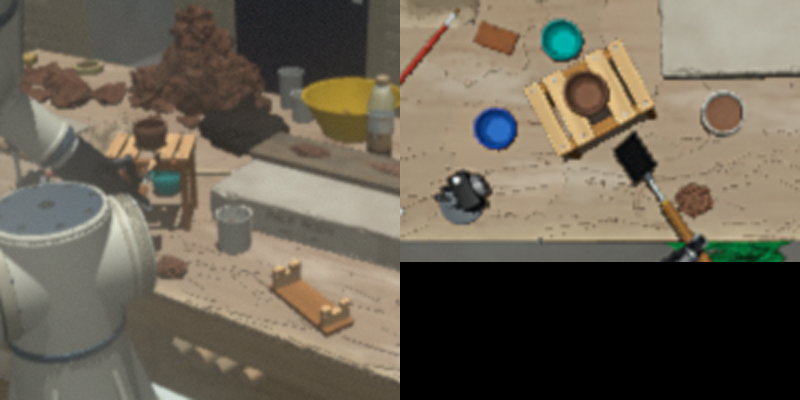

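Run:
```python
from h import *;import pickle
c=pickle.load(open("pics/s5.pkl","rb"))[2];print(pix2w(c,(115+236/2.5-.3,140+157/2.5-.3),176),w2pix(c,[469.3,259.8,176.2]))
```

```text
[469.9072792  255.42062566 176.        ] [207.96219766 202.6554369 ]
```

Request:
jog_arm:
  deltas:
    - {"gripper": 1,"translation": [-0.011,0.044,-0.06],"dr": [-0.0044,-0.007,-0.0048]}
    - {"gripper": 1,"translation": [-0.011,0.044,-0.16],"dr": [-0.0044,-0.007,-0.0048]}
    - {"gripper": 1,"translation": [-0.011,0.044,-0.16],"dr": [-0.0044,-0.007,-0.0048]}
    - {"gripper": 1,"translation": [-0.011,0.044,-0.16],"dr": [-0.0044,-0.007,-0.0048]}
    - {"gripper": 1,"translation": [0,0,-0.16],"dr": [0,0,0]}
    - {"gripper": 1,"translation": [0,0,-0.12],"dr": [0,0,0]}
    - {"gripper": 1,"translation": [0,0,-0.06],"dr": [0,0,0]}
    - {"gripper": 1,"translation": [0,0,0],"dr": [0,0,0]}
    - {"gripper": 1,"translation": [0,0,0],"dr": [0,0,0]}
    - {"gripper": 1,"translation": [0,0,0],"dr": [0,0,0]}

```text
clock: 9.2
eef_pos: [326.5, 187.7, 97.3]
tcp_rot: [-2.964, -0.785, -1.018]
contact_force: [0.1, -0.2, -1.1]
opening: 0.171
```

```bash
python3 - <<'E'
from held import *
s,R0=cur();G,R=mirror_now();print(s["clock"],s["qpos"].round(2),G,R.as_matrix().round(3))
delta(*tool_for(F,32),s["eef_pos"],R0)
E
python3 snap.py w6
```

```text
9.2 [ 1.13  0.47  2.3  -0.97  0.97  2.89] [468.86304152 271.58219797  94.33679883] [[ 0.85  -0.371 -0.374]
 [ 0.527  0.603  0.599]
 [ 0.003 -0.706  0.708]]
to [422.  241.6  96. ] dtrans/100 [ 0.954  0.54  -0.013] dr [-0.0018  0.0013  0.002 ] rows>= 2.7
{'clock': 9.2, 'qpos': array([ 1.12769642,  0.47084166,  2.2993047 , -0.96903191,  0.97009213,
        2.88665023]), 'eef_pos': array([326.54033943, 187.66660313,  97.2832225 ]), 'tcp_rot': array([-2.96397691, -0.78511493, -1.01791101])}
```

View pics/w6.png

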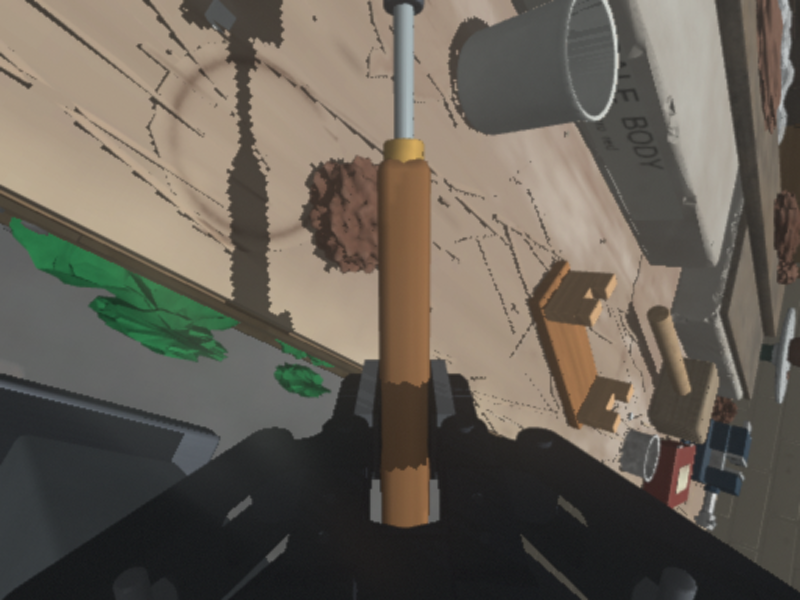

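Request:
jog_arm:
  deltas:
    - {"gripper": 1,"translation": [0.05,0.028,0],"dr": [0,0,0]}
    - {"gripper": 1,"translation": [0.095,0.054,0],"dr": [0,0,0]}
    - {"gripper": 1,"translation": [0.095,0.054,0],"dr": [0,0,0]}
    - {"gripper": 1,"translation": [0.095,0.054,0],"dr": [0,0,0]}
    - {"gripper": 1,"translation": [0.095,0.054,0],"dr": [0,0,0]}
    - {"gripper": 1,"translation": [0.095,0.054,0],"dr": [0,0,0]}
    - {"gripper": 1,"translation": [0.095,0.054,0],"dr": [0,0,0]}
    - {"gripper": 1,"translation": [0.095,0.054,0],"dr": [0,0,0]}
    - {"gripper": 1,"translation": [0.095,0.054,0],"dr": [0,0,0]}
    - {"gripper": 1,"translation": [0.095,0.054,0],"dr": [0,0,0]}
    - {"gripper": 1,"translation": [0.05,0.026,0],"dr": [0,0,0]}
    - {"gripper": 1,"translation": [0,0,0],"dr": [0,0,0]}

```text
clock: 10.25
eef_pos: [422.9, 242.7, 96.7]
tcp_rot: [-2.963, -0.785, -1.018]
contact_force: [-0.6, 0.1, -0.3]
opening: 0.171
```

Request:
jog_arm:
  deltas:
    - {"gripper": 1,"translation": [0,0,0],"dr": [0,0,0]}
    - {"gripper": 1,"translation": [0,0,0],"dr": [0,0,0]}
    - {"gripper": 1,"translation": [0,0,0],"dr": [0,0,0]}
    - {"gripper": 1,"translation": [0,0,0],"dr": [0,0,0]}

```text
clock: 10.58
eef_pos: [421.4, 241.7, 96.6]
tcp_rot: [-2.965, -0.786, -1.016]
contact_force: [-0.5, -0.9, -1.4]
opening: 0.171
```

```bash
python3 - <<'E'
from held import *
from h import *
s,R0=cur();G,R=mirror_now();print(s["clock"],s["qpos"].round(2),s["contact_force"],G,R.as_matrix().round(3))
lens=np.array([440.2,509.4,92.5]);mk=np.array([564,326,172])
print("lens in mirror",R.inv().apply(lens-G),"mark",R.inv().apply(mk-G),"lean",np.degrees(np.arccos(R.as_matrix()[2,2])))
delta(*tool_for(F,32),s["eef_pos"],R0)
import cv2,pickle
c=r.calibration("scene");im=r.grab_frame("scene");c2=r.calibration("top");t=r.grab_frame("top");pickle.dump((c,im,c2,t),open("pics/s7.pkl","wb"))
print("scene mark px",w2pix(c,mk),"top",w2pix(c2,mk),w2pix(c2,G),w2pix(c,G))
a=cv2.resize(im[100:220,150:270],(400,400),interpolation=2);b=cv2.resize(t[140:220,120:220],(400,320),interpolation=2)
cv2.imwrite("pics/s7.png",np.hstack([a,cv2.copyMakeBorder(b,0,80,0,0,0)]))
E
python3 snap.py w7
```

```text
10.5833 [ 1.    0.54  2.11 -1.    0.99  2.73] [-0.54509887 -0.92118179 -1.36587742] [563.65126852 325.70856303  93.52988807] [[ 0.849 -0.372 -0.374]
 [ 0.528  0.602  0.599]
 [ 0.002 -0.707  0.708]]
lens in mirror [ -7.85285202 157.222361   155.57404122] mark [  0.62723421 -55.40255736  55.5691302 ] lean 44.960413854325274
to [422.  241.6  96. ] dtrans/100 [ 0.005 -0.    -0.007] dr [-0.0011  0.001   0.0014] rows>= 0.0
scene mark px [205.36745775 162.59781992] top [191.24203642 178.57233801] [193.67208342 181.14896583] [206.98188657 179.90200281]
{'clock': 10.6833, 'qpos': array([ 0.99599128,  0.54207142,  2.10502502, -1.00010204,  0.99223858,
        2.72563208]), 'eef_pos': array([421.55967847, 241.82370158,  96.69912373]), 'tcp_rot': array([-2.96500953, -0.78560411, -1.01618934])}
```

View pics/s7.png

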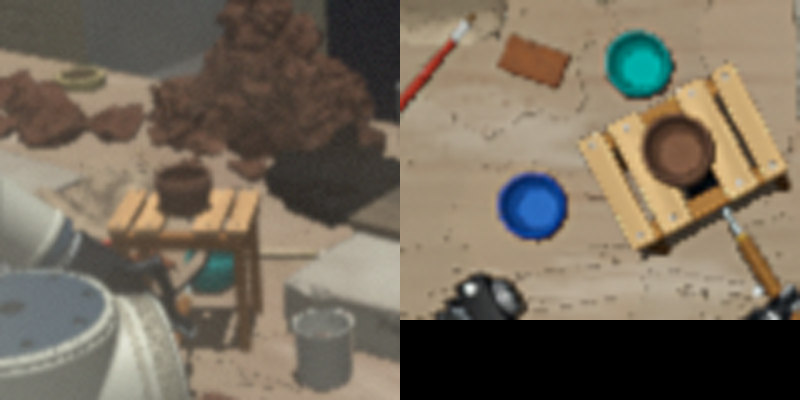

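Run:
```python
from h import *;import pickle
c=pickle.load(open("pics/s7.pkl","rb"))[2]
for z in(80,92.5,105):print(w2pix(c,[440.2,509.4,z]), pix2w(c,(149.6,215.4),z))
c1=pickle.load(open("pics/w1.pkl","rb"))[0];c2=pickle.load(open("pics/w2.pkl","rb"))[0]
for n,cc,p in(("w1",c1,(205,94)),("w2",c2,(174,127))):
  print(n,[pix2w(cc,p,z).round(1).tolist() for z in(80,92.5,105)])
```

```text
[148.36412262 211.90363425] [426.0153372 504.1151056  80.       ]
[147.71938897 211.71087246] [425.31856602 501.5404001   92.5       ]
[147.06659827 211.51570179] [424.62179484 498.96569461 105.        ]
w1 [[444.6, 523.8, 80.0], [440.2, 509.6, 92.5], [435.9, 495.3, 105.0]]
w2 [[441.9, 521.6, 80.0], [440.2, 509.4, 92.5], [438.6, 497.2, 105.0]]
```

Run:
```python
from h import *;import pickle,cv2
a=pickle.load(open("pics/s7.pkl","rb"));L=np.array([440.2,509.4,92.5]);d=np.array([124,-183.4,0]);d/=np.linalg.norm(d);e=np.array([-d[1],d[0],0])
def pan(c,im,x,y,w,h,s):
    o=cv2.resize(im[y:y+h,x:x+w],(w*s,h*s),interpolation=cv2.INTER_CUBIC)
    for dz,col in((0,(0,255,0)),):
        for r0 in(19,):
            q=np.array([(w2pix(c,L+r0*(np.cos(t)*e+[0,0,np.sin(t)]))-[x,y]+.5)*s for t in np.arange(0,6.28,.4)])
            for p in q:
                cv2.circle(o,tuple(int(v) for v in p),1,col,-1)
    p=(w2pix(c,L)-[x,y]+.5)*s;cv2.drawMarker(o,tuple(int(v) for v in p),(0,0,255),0,10,1)
    return o
w=[pickle.load(open(f"pics/{n}.pkl","rb")) for n in("w1","w2")]
A=pan(a[2],a[3],125,200,40,30,10)
B=pan(w[0][0],w[0][2],168,62,50,37,8);C=pan(w[1][0],w[1][2],140,100,50,37,8)
cv2.imwrite("pics/z8.png",np.hstack([np.vstack([A,np.zeros((292,400,3),np.uint8)]),np.vstack([B,C])]))
```

```text
(no output)
```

View pics/z8.png

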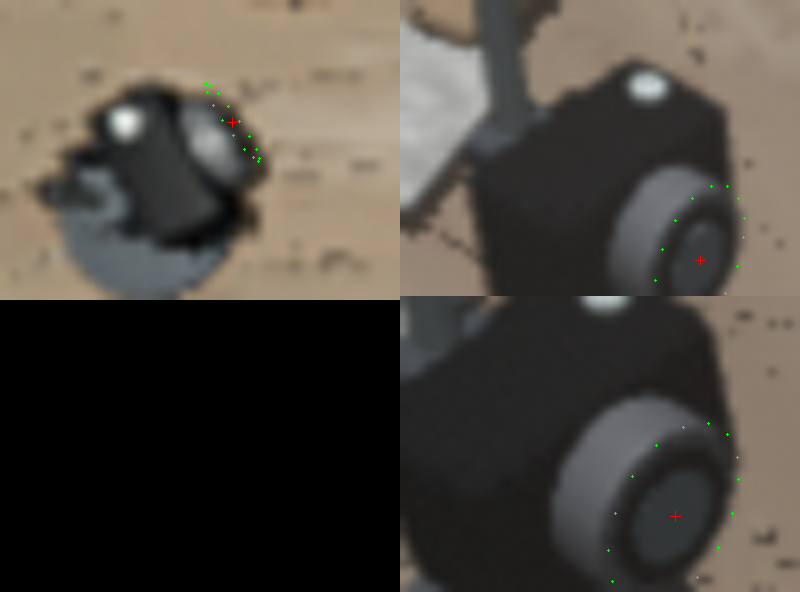

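```bash
python3 -c "
from rig import r
print(r.sense()['eef_pos'],r.sense()['opening']);print(r.sign_off())"
```

```text
[421.60402938 241.84242612  96.68259066] 0.1705529456803647
the job is handed in; nothing more can be done
None
```

I took the mirror from its rest, turned it in mid-air and slid its head in under the rack from the robot's end. I handed in at about 11 s of the 48 s, with the mirror still held under the seal.

**Glass position:** by the arm's reading and my measurement of the mirror in the grip, the centre is at (563.7, 325.7, 93.5) mm. The seal measures about (564, 326) in plan and the lens is at (440, 509, 92.5) mm. That puts the glass about 0.5 mm from straight below the seal and 1 mm above lens height, and the measurements are good to a few millimetres.

**Lean and aim:** the glass leans 45.0° towards the lens. In the mirror's own x axis the lens is 8 mm off and the seal 0.6 mm off.

**Grip and contact:** the wrist pictures showed no slip after lifting or after turning, and the wrist force stayed near 1 N through the slide. The last pictures show the pot, rack and small camera where they were. I did not measure the bystanders after the move.

**Disagreement:** a rough reading of the lens from the top picture was about 17 mm off. I drew the lens outline at the measured position in the top picture and two wrist pictures. It matched both wrist pictures and the top one to under a pixel, so I kept the measured position.

The pictures give no direct view through the small camera, so I have not seen the seal in the mirror itself.

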